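Tamp the insect tub's sprung floor plate home

ROBOT

A 6-joint arm with a two-finger parallel gripper is mounted at the origin on the work surface. World frame = base frame: x ahead of the robot, y to its left, z up, the work surface at z = 0. Lengths are in m, angles in rad, forces in N, time in s.
With the tool pointing down it reaches from about 0.35 to 0.875 m from the base axis. Payload 4.2 kg.
Tool frame: the origin (TCP) lies where the fingers leave the gripper's body, on its centre line; the fingertips stand 73 mm ahead of it and the grasp point (between the pads) lies 54 mm ahead of it; z points along the fingers, y is the line along which they close (so a half turn about z gives the same grasp; the last joint's range is limited). The gripper opens to 85 mm and grips with 20 to 120 N. Pads are 22 mm wide; open, the fingers measure 114 mm over their backs; the gripper's body (76 mm by 85 mm) begins 54 mm behind the grasp point. The pads swing forward as they close: fully open they stand 13 mm farther back than shut.
Start: joints at [1.574, 0.385, 0.008, 0, -1.194, -0.259], TCP at [0.158, 0.605, 0.304] pointing down, gripper open.
Joint ranges: [-3.14, 3.14], [-1.21, 2.06], [-1.07, 1.41], [-3.16, 2.05], [-2.99, -0.16], [-3.1, 3.1]. Speed limits (rad/s): [2.79, 2.79, 3.14, 3.14, 3.14, 3.14].

INTERFACE

Orientations are given as a rotation vector (axis times angle).
In Python, from station import bot gives the robot as it stands.
- The arm moves only by the tool arm_command, never from a script. Its argument "moves" is a list of rows, each an object with "delta_pos": the shift along the tool's x, y, z in mm, a list of three; "turn": the turn, a rotation vector about the tool's x, y, z in rad, a list of three. In form: [{"delta_pos": [tx, ty, tz], "turn": [rx, ry, rz]}, ...]. A call has 1 to 8 rows; each row is the pose to reach, as a shift and turn from the pose commanded when the call began, along the tool's axes at that moment; what a row does not reach only later rows make up. A row lasts 1/8 s, in which the tool goes at most 62.5 mm and 10.7 degrees, less where a joint would pass 70% of its speed; a pose out of reach is approached as far as the arm can. A call with a gripper value outside its range is refused whole. "gripper" is the opening, from 0 (shut) to 1 (fully open), set as the call begins (left out, the last holds). The fingers move at their own pace and stop on an object; the grip force is fixed at half the most. Time passes only in rows, so rows that repeat a pose let the fingers close. It gives the time, the measured TCP pose, the force, the opening and the grip force at its end, in the units of the state.
- bot.read_state(): the state, without advancing time (a new reading comes with each control period).
- bot.grab_frame(name): name is "scene" or "top"; returns (picture, depth): 480x640x3 uint8, red, green, blue; 480x640 float32, m along the optical axis (not along the pixel's ray), 0 where there is no reading.
- bot.camera_model(name): a dict with "mtx" (3x3 intrinsics, pixels), "R" (3x3) and "t" (3): a world point X has camera coordinates R X + t. Camera axes: x right, y down, z forward; pixel columns grow to the right and rows downward; lengths in m; the calibration is good to about 2 mm. A picture is of the moment at which its call begins. camera_model takes no time and is no camera call.
- bot.finish_job(): hands the job in; it is judged then, once.
The state is a dict: "clock": time; "qpos": joint angles; "joint_velocities": joint speeds; "tau": joint torques, N m; "tcp_pos": TCP position; "tcp_rot": TCP orientation; "force": force on the tool from outside, world axes, zero at the start; "torque": the same for the moment, N m; "width": opening from 0.0 (shut) to 1.0 (fully open); "grip_force": force on a finger pad.
Only numpy, scipy, OpenCV 4.12 (cv2) and the standard library are available. Lean on these libraries where they do the work, as an engineer would, in place of code of your own. Each camera call takes 0.05 s, during which the arm holds its last target. There are 200 camera calls.

TASK

The sprung steel floor plate in the green insect tub has popped up crooked. Take the feeding tongs off the tub's mouth and lay them wholly on the cork mat, then take the tamper from its sloped rest and press the plate with it, squarely, until the plate is fully down and level, and keep it pressed there for about a second. Finally set the tamper down gently, standing upright on the floor of the grey dish; touch the plate with nothing but the tamper, and leave the other things on the shelf where they stand.

Things in the scene. Friction and masses are not known exactly. Their poses are not given: they have to be found in the camera images.
- tub: Open round green plastic tub, fixed to the shelf by a rubber foot (108 mm across, 4 mm high): outside diameter 92, inside diameter 84, height 76 mm. Origin: centre of its underside, on the shelf; z up. It stands at any yaw.
- plate: Round steel floor plate inside the tub, diameter 80, 5 mm thick, on a gimbal and springs. Origin: centre of its top face, on the tub's axis, 46 mm above the shelf when fully up (30 mm below the rim), 30 mm when fully down; z: the plate's normal. It tips about that centre up to 9 degrees each way (friction 0.05 N m), starts 4 to 11 degrees off level and stays at the angle at which it is left.
- plate_depth (a joint): How far the plate is pushed down from its top position, in m: 0 = fully up, 0.016 = bottomed out on a hard stop. Starts between 0 and 0.004. A spring (0 rising to 5 N) and a rubbing seal (7 N) resist, so about 12 N of downward push brings it to the stop; the seal holds it where it is left.
- rest: Fixed wooden tamper rest, base 90 x 130 mm, with an 84 mm square board sloping 35 degrees, its low edge (9 mm lips) towards the rest's own -y. Origin: on the shelf under the sloped face's centre, which is 46 mm above it; z up. The face's normal is (0, -sin 35, cos 35 degrees) in the rest's frame. Yaw within 0.25 rad of zero, so the handle leans to the robot's right.
- lamp (a point): Bottom centre of the aluminium lamp dome that hangs over the back of the rest (88 mm along rest +y, 168 mm above the shelf). The dome is 104 mm across and reaches to 230 mm height; its 12 mm post stands on the rest's base at rest (+36, +85) mm and reaches 225 mm height.
- tamper: Tamper, 0.2 to 0.4 kg: flat round steel foot of diameter 62 and 15 mm thick, steel neck of diameter 20, dark wooden cylindrical grip of diameter 28 from 47 to 105 mm above the sole. Origin: centre of the sole; z runs up along the handle. It starts with its sole flat on the rest's sloped board, so its handle leans 35 degrees from vertical.
- dish: Low round grey ceramic dish, fixed to the shelf: rim diameter 132, rim height 18 mm, flat inner floor 8 mm above the shelf with a diameter of about 100 mm. Origin: centre of its underside; z up.
- mat: Thin cork mat fixed on the shelf, 230 x 90 mm, 4 mm thick. Origin: centre of its underside; x along its length, z up.
- tongs: Closed rigid stainless feeding tongs, 0.07 kg, 170 mm long, 18 mm wide at the middle (parallel sides from 45 mm behind to 30 mm ahead of the middle), 14 mm high. Origin: middle of the underside; x along the length, z up. They start lying level across the tub's rim, underside 76 mm above the shelf.
- spray: Bystander: amber glass spray bottle, diameter 62, height 174 mm; origin at the centre of its underside.
- cave: Bystander: brown resin hide cave, 100 x 110 mm, 74 mm high at most; origin at the centre of its underside.
- cap: Bystander: green twist cap of the tub, diameter 102, height 18 mm, lying flat; origin at the centre of its underside.
- jar: Bystander: small supplement jar, diameter 46, height 65 mm; origin at the centre of its underside.
- pot: Bystander: small empty terracotta pot, diameter 60, height 55 mm; origin at the centre of its underside.
- gauge: Bystander: black thermometer block, 30 x 60 mm, height 50 mm; origin at the centre of its underside.
- tin: Bystander: small tin, diameter 38, height 45 mm; origin at the centre of its underside.
Not all that is in view belongs to the job. Several things have the shape of the tongs; the one meant has the colours described above. What is shaped like the tamper but blue or turquoise is not meant.

How it is judged:
On the way, in this order (a step that is already met when the one before it is completed fails the run):
1. the tongs lie on the cork mat, let go (x of tongs in the frame of mat between -0.035 and 0.035 m and y of tongs in the frame of mat between -0.037 and 0.037 m and z of tongs in the frame of mat below 0.025 m and angle between the x axis of tongs and the x axis of mat, either way round below 0.43 rad and linear speed of tongs below 0.02 m/s and contact force between the fingers and tongs below 0.3 N), for 0.2 s.
2. the tamper holds the plate fully down and level (value of joint plate_depth above 0.014 m and angle between plate's own z axis and vertical below 0.06 rad and contact force between tamper and plate above 2 N), for 0.5 s.
At the end, for the whole second after the job is handed in: Plate within 2 mm of its stop, level within 3.4 degrees; tamper upright (3.4 degrees) on the dish floor, within 25 mm of its centre; tongs on the mat, within 35 mm lengthwise and 37 mm crosswise of its centre and 0.43 rad of its length; both at rest (value of joint plate_depth above 0.014 m and angle between each of plate, tamper's own z axis and vertical below 0.06 rad and horizontal distance between tamper and dish below 0.025 m and z of tamper in the frame of dish below 0.012 m and linear speed of each of tamper, tongs below 0.02 m/s and x of tongs in the frame of mat between -0.035 and 0.035 m and y of tongs in the frame of mat between -0.037 and 0.037 m and z of tongs in the frame of mat below 0.025 m and angle between the x axis of tongs and the x axis of mat, either way round below 0.43 rad); the robot touches nothing.
It fails at once if the robot itself touches the plate (contact force between any of the fingers, the arm and plate above 1 N).
It fails at once if the tongs are pushed against the plate (contact force between tongs and plate above 1 N).
It fails at once if the tamper is banged into the dish (over 50 N) (contact force between tamper and dish above 50 N).
It fails at once if a bystander is shifted by more than 25 mm or tipped over (distance of any of spray, cave, cap, jar, pot, gauge, tin from where it was at the start of the episode above 0.025 m or angle between any of spray, cave, cap, jar, pot, gauge, tin's own z axis and vertical above 0.35 rad).
It also fails if it takes over 72 s, if anything falls off the work surface, if the arm or the gripper's body presses on something with over 40 N, if the wrist force passes 120 N, or if a joint passes its speed limit or range.

## Working session

There is one attempt and no reset: what is moved stays moved. The work goes in short steps, Python scripts to look and compute and a tool call to move; the robot and the scene stay as the last step left them, time stands still between calls to the robot, and variables do not carry over. Pictures are saved under pics/ and viewed, at most 10 in all, crops included, and the job is handed in when it is done.

Besides the shell and the picture viewer there is one more tool, called after ">>>" as name([rows], argument=value, ...), one row to a line, values as JSON. arm_command: Moves the arm, as the interface text tells. Its arguments: {"type":"object","properties":{"moves":{"type":"array"},"gripper":{"type":"number"}},"required":["moves"]}

```bash
ls; mkdir -p pics
python3 - <<'E'
from station import bot
import cv2,numpy as np
for n in("scene","top"):
    p,d=bot.grab_frame(n); cv2.imwrite(f"pics/{n}0.png",p[:,:,::-1]); np.savez(f"{n}0.npz",p=p,d=d)
    c=bot.camera_model(n); print(n,c["mtx"].round(1).tolist(),c["R"].round(3).tolist(),c["t"].round(3).tolist(),(d>0).mean())
s=bot.read_state();print(s)
E
```

```text
pics
scene [[434.9, 0.0, 322.8], [0.0, 434.9, 241.9], [0.0, 0.0, 1.0]] [[0.601, 0.799, -0.001], [0.529, -0.399, -0.749], [-0.599, 0.45, -0.663]] [-0.346, -0.195, 1.409] 0.99583984375
top [[499.0, 0.0, 324.0], [0.0, 499.0, 235.3], [0.0, 0.0, 1.0]] [[0.02, -1.0, -0.005], [-0.993, -0.019, -0.114], [0.114, 0.007, -0.993]] [0.021, 0.525, 1.371] 0.9958170572916667
{'clock': 0.1, 'qpos': array([ 1.57359184e+00,  3.85504830e-01,  6.76043641e-03, -4.19526509e-04,
       -1.19401480e+00, -2.58620491e-01]), 'joint_velocities': array([-0.00289639, -0.0037607 ,  0.00364022,  0.00155313,  0.00098113,
       -0.00014704]), 'tau': array([-2.32920374e-04, -3.93318665e+01,  1.88931084e+01,  4.19803977e+00,
       -2.57838517e-03,  4.30420627e-06]), 'tcp_pos': array([0.15802346, 0.60430201, 0.30291713]), 'tcp_rot': array([ 3.11391529e+00, -4.00740200e-01, -2.05309759e-04]), 'force': array([-0.28018447, -0.10036177, -0.7692319 ]), 'torque': array([-0.05474227, -0.01193834, -0.02234664]), 'grip_force': 0.0, 'width': 1.0017282509797087}
```

View pics/scene0.png

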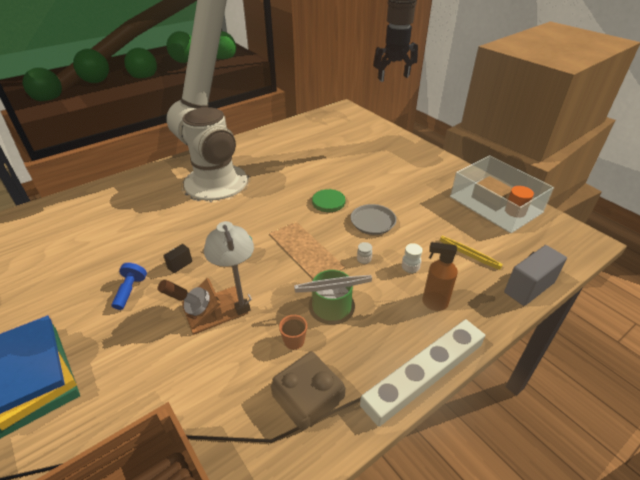

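View pics/top0.png

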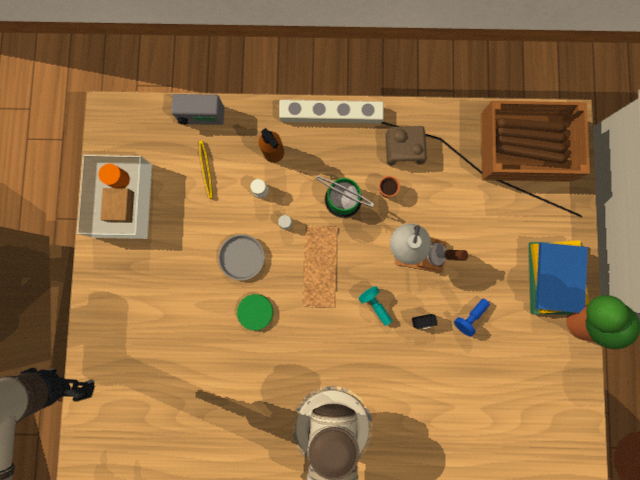

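The scene view shows the tongs on the green tub at about (333,284), the tamper grip at (172,290), the dish at (373,220) and the mat at (305,250). In the top view, tub (344,197), tongs from (318,178) to (372,205), mat (320,266), dish (242,258), lamp (411,244) and grip (455,255).

```bash
cat > h.py <<'E'
import numpy as np,cv2
from station import bot
def cloud(name,f=None):
    if f: z=np.load(f); p,d=z["p"],z["d"]
    else: p,d=bot.grab_frame(name)
    c=bot.camera_model(name); K=c["mtx"]; v,u=np.mgrid[:480,:640]
    C=np.stack([(u-K[0,2])/K[0,0]*d,(v-K[1,2])/K[1,1]*d,d],-1)
    W=(C-c["t"])@c["R"]   # R^T (C-t)
    W[d<=0]=np.nan
    return p,W
def cast(name,uv,z):
    c=bot.camera_model(name);K=c["mtx"];o=-c["R"].T@c["t"]
    uv=np.atleast_2d(uv).astype(float)
    r=np.c_[(uv-K[:2,2])/[K[0,0],K[1,1]],np.ones(len(uv))]@c["R"]
    return o+r*((z-o[2])/r[:,2:])
def circ(P):
    A=np.c_[2*P[:,:2],np.ones(len(P))];s=np.linalg.lstsq(A,(P[:,:2]**2).sum(1),rcond=None)[0]
    return s[:2],np.sqrt(s[2]+s[:2]@s[:2])
E
python3 - <<'E'
from h import *
for n in("top","scene"):
    p,W=cloud(n,n+"0.npz"); x,y,z=W[...,0],W[...,1],W[...,2]
    hsv=cv2.cvtColor(p,cv2.COLOR_RGB2HSV); H,S,V=[hsv[...,i].astype(int) for i in range(3)]
    def box(u0,u1,v0,v1):
        m=np.zeros((480,640),bool);m[v0:v1,u0:u1]=1;return m
    print("==",n,"table z",np.nanmedian(z[(S>60)&(abs(z)<.03)]))
    top=n=="top"
    b=box(305,385,165,220) if top else box(285,380,265,300)
    m=b&(z>.079)&(z<.10)&(S<70); P=W[m]; 
    r=cv2.minAreaRect((P[:,:2]*1000).astype(np.float32)); print("tongs",m.sum(),P.mean(0).round(4),r)
    uv=np.argwhere(m)[:,::-1]; r=cv2.minAreaRect((cast(n,uv,.086)[:,:2]*1000).astype(np.float32)); print(" cast",r)
    b=box(315,375,170,225) if top else box(300,365,262,325)
    m=b&(z>.068)&(z<.079)&(H>45)&(H<85)&(S>70); print("tub",m.sum(),*circ(W[m]) if m.sum()>10 else "")
    b=box(290,350,215,320) if top else box(255,345,215,290)
    m=b&(H>5)&(H<18)&(S>90)&(z>.0022)&(z<.02)&(abs(x-.45)<.2); 
    P=cast(n,np.argwhere(m)[:,::-1],.004);r=cv2.minAreaRect((P[:,:2]*1000).astype(np.float32));print("mat",m.sum(),np.median(P,0),r)
    b=box(210,275,225,290) if top else box(340,405,200,240)
    m=(b&(S<60)&(z>.004)&(z<.03)).astype(np.uint8)
    c=max(cv2.findContours(m,0,1)[0],key=cv2.contourArea)[:,0]; print("dish",m.sum(),*circ(cast(n,c,.018)))
    b=box(425,475,235,275) if top else box(150,225,270,320)
    m=b&(z>.06)&(z<.2)&(V<110)&(S>70)&(x>.3); P=W[m]; print("grip",m.sum(),P.mean(0),P.min(0),P.max(0), np.linalg.svd(P-P.mean(0),full_matrices=0)[2][0])
    b=box(385,435,215,270) if top else box(200,260,220,270)
    m=b&(z>.165)&(z<.24); P=W[m];print("lamp",m.sum(),P.min(0),P.max(0))
    for nm,bb in dict(jar=(275,295,212,232),white=(248,270,176,200),spray=(255,290,125,165),pot=(378,400,175,200),tin=(0,1,0,1)).items():
        if top:
            m=box(*bb)&(z>.02); 
            if m.sum(): print(nm,W[m].mean(0).round(3),W[m].max(0).round(3))
a,b=cloud("top","top0.npz")[0],cloud("scene","scene0.npz")[0]
cv2.imwrite("pics/z.png",np.hstack([cv2.resize(a[160:285,300:480],(500,347),interpolation=2),cv2.resize(b[210:330,150:250],(289,347),interpolation=2)])[:,:,::-1])
E
```

```text
== top table z 5.860362318733826e-05
tongs 198 [ 0.6381 -0.0263  0.0882] ((640.0725708007812, -22.284957885742188), (169.1959991455078, 18.374441146850586), 64.20446014404297)
 cast ((640.3123168945312, -22.237571716308594), (169.4844512939453, 18.55113983154297), 64.0726089477539)
tub 126 [ 0.63353564 -0.0216448 ] 0.04356956447725158
mat 2526 [0.43778476 0.04138607 0.004     ] ((438.3765869140625, 43.128482818603516), (295.1426086425781, 169.4164581298828), 1.160057544708252)
dish 1438 [0.45998264 0.26488964] 0.06217251244248493
grip 236 [ 0.46953624 -0.31283657  0.11876412] [ 0.43942125 -0.34589296  0.06015567] [ 0.49926443 -0.22179368  0.19264065] [ 0.01536009  0.74063103 -0.67173636]
lamp 1326 [ 0.44002022 -0.23900574  0.168273  ] [ 0.54080557 -0.13576614  0.23717782]
jar [0.558 0.141 0.042] [0.578 0.159 0.053]
white [0.65  0.214 0.055] [0.675 0.239 0.072]
spray [0.756 0.179 0.116] [0.798 0.213 0.181]
pot [ 0.664 -0.148  0.047] [ 0.692 -0.118  0.063]
== scene table z 0.001389137019460589
tongs 607 [ 0.6419 -0.026   0.0866] ((642.0587158203125, -22.145294189453125), (168.16334533691406, 22.53512954711914), 62.457313537597656)
 cast ((643.47265625, -21.85253143310547), (169.62060546875, 30.261032104492188), 63.850303649902344)
tub 99 [ 0.63805493 -0.02131129] 0.04360503216870284
mat 2894 [0.43353321 0.03735335 0.004     ] ((428.2968444824219, 26.921096801757812), (255.2667694091797, 290.78045654296875), 52.95630645751953)
dish 987 [0.46420228 0.26251857] 0.06226644329433153
grip 366 [ 0.48255429 -0.3160023   0.1139306 ] [ 0.46058103 -0.34255967  0.0600885 ] [ 0.5275624  -0.24062399  0.14092503] [ 0.28385956  0.68291006 -0.67309554]
lamp 1676 [ 0.45247678 -0.23822885  0.1677777 ] [ 0.54662441 -0.13684031  0.23500003]
```

View pics/z.png

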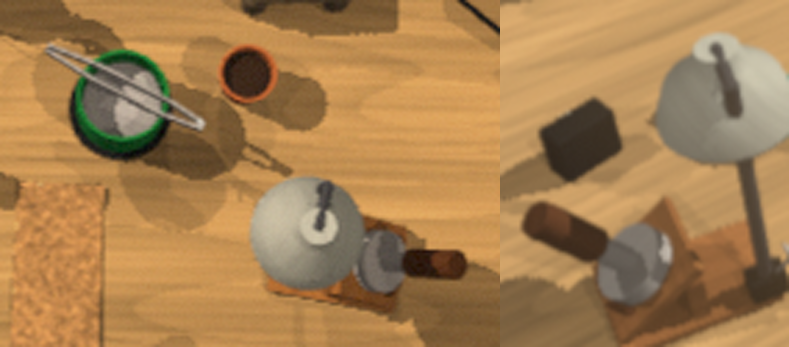

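Zoomed: the tongs lie obliquely across the rim with their middle near the tub's centre. The lamp covers the board's back, and the grip is free to the right. The mat's corners in the top view are about (308,226), (338,227), (335,307) and (304,305).

```bash
cat >> h.py <<'E'
from scipy.spatial.transform import Rotation as R
def down(yaw,tilt=None):  # tool z down, tool x at yaw (deg)
    a=np.radians(yaw); x=np.array([np.cos(a),np.sin(a),0]); z=np.array([0,0,-1.])
    return R.from_matrix(np.c_[x,np.cross(z,x),z])
def go(pos,rot):
    s=bot.read_state(); r=R.from_rotvec(s["tcp_rot"])
    print("t",round(s["clock"],2),"tcp",s["tcp_pos"].round(4),"q",s["qpos"].round(2),"F",s["force"].round(1),"w",round(s["width"],3),round(s["grip_force"],1))
    print("  dpos",(r.inv().apply(np.array(pos)-s["tcp_pos"])*1000).round(1).tolist(),"turn",(r.inv()*rot).as_rotvec().round(3).tolist())
E
python3 - <<'E'
from h import *
print(cast("top",[(308,226),(338,227),(335,307),(304,305)],.004).round(4))
go((.641,-.022,.25),down(-116))
E
```

```text
[[ 0.5534  0.0783  0.004 ]
 [ 0.5521 -0.0077  0.004 ]
 [ 0.3251 -0.003   0.004 ]
 [ 0.3289  0.0843  0.004 ]]
t 0.1 tcp [0.158  0.6043 0.3029] q [ 1.57  0.39  0.01 -0.   -1.19 -0.26] F [-0.3 -0.1 -0.8] w 1.002 0.0
  dpos [625.8, 483.5, 54.0] turn [0.001, -0.002, 1.769]
```

>>> arm_command([
  {"delta_pos": [626,484,0],"turn": [0,0,1.769]},
  {"delta_pos": [626,484,0],"turn": [0,0,1.769]},
  {"delta_pos": [626,484,0],"turn": [0,0,1.769]},
  {"delta_pos": [626,484,0],"turn": [0,0,1.769]},
  {"delta_pos": [626,484,0],"turn": [0,0,1.769]},
  {"delta_pos": [626,484,0],"turn": [0,0,1.769]},
  {"delta_pos": [626,484,0],"turn": [0,0,1.769]},
  {"delta_pos": [626,484,0],"turn": [0,0,1.769]},
], gripper=0.45)

```text
clock: 1.1
tcp_pos: [0.4642, 0.2069, 0.3038]
tcp_rot: [2.0, -2.423, -0.0]
force: [1.0, 0.2, -0.1]
width: 0.45
grip_force: 0.0
```

Run:
```python
from h import *
go((.641,-.022,.22),down(-116))
```

```text
t 1.1 tcp [0.4642 0.2069 0.3038] q [ 0.74  0.19 -0.27 -0.   -1.11 -0.93] F [ 1.   0.2 -0.1] w 0.45 0.0
  dpos [191.1, -217.1, 83.8] turn [0.0, -0.0, 0.263]
```

>>> arm_command([
  {"delta_pos": [191,-217,60],"turn": [0,0,0.263]},
  {"delta_pos": [191,-217,84],"turn": [0,0,0.263]},
  {"delta_pos": [191,-217,84],"turn": [0,0,0.263]},
  {"delta_pos": [191,-217,84],"turn": [0,0,0.263]},
  {"delta_pos": [191,-217,84],"turn": [0,0,0.263]},
  {"delta_pos": [191,-217,84],"turn": [0,0,0.263]},
  {"delta_pos": [191,-217,84],"turn": [0,0,0.263]},
  {"delta_pos": [191,-217,84],"turn": [0,0,0.263]},
])

```text
clock: 2.1
tcp_pos: [0.6413, -0.018, 0.2206]
tcp_rot: [-1.674, 2.657, -0.0]
force: [1.0, 0.4, -0.4]
width: 0.444
grip_force: 0.0
```

Run:
```python
from h import *
go((.641,-.022,.150),down(-116))
```

```text
t 2.1 tcp [ 0.6413 -0.018   0.2206] q [ 0.22  0.48 -0.06 -0.   -1.03 -0.67] F [ 1.   0.4 -0.4] w 0.444 0.0
  dpos [3.8, -1.5, 70.6] turn [-0.001, 0.001, 0.007]
```

>>> arm_command([
  {"delta_pos": [4,-1.5,30],"turn": [0,0,0.007]},
  {"delta_pos": [4,-1.5,55],"turn": [0,0,0.007]},
  {"delta_pos": [4,-1.5,70.5],"turn": [0,0,0.007]},
  {"delta_pos": [4,-1.5,70.5],"turn": [0,0,0.007]},
])

```text
clock: 2.6
tcp_pos: [0.6407, -0.0226, 0.1488]
tcp_rot: [1.664, -2.663, -0.001]
force: [0.3, -0.2, 1.1]
width: 0.443
grip_force: 0.0
```

>>> arm_command([
  {"delta_pos": [0,0,0],"turn": [0,0,0]},
  {"delta_pos": [0,0,0],"turn": [0,0,0]},
  {"delta_pos": [0,0,0],"turn": [0,0,0]},
  {"delta_pos": [0,0,0],"turn": [0,0,0]},
  {"delta_pos": [0,0,0],"turn": [0,0,0]},
  {"delta_pos": [0,0,0],"turn": [0,0,0]},
], gripper=0)

```text
clock: 3.35
tcp_pos: [0.642, -0.023, 0.151]
tcp_rot: [-1.662, 2.663, -0.002]
force: [-0.9, 2.2, 5.0]
width: 0.188
grip_force: 61.9
```

>>> arm_command([
  {"delta_pos": [0,0,-10],"turn": [0,0,0]},
  {"delta_pos": [0,0,-30],"turn": [0,0,0]},
  {"delta_pos": [0,0,-60],"turn": [0,0,0]},
  {"delta_pos": [0,0,-60],"turn": [0,0,0]},
])

```text
clock: 3.85
tcp_pos: [0.6423, -0.0233, 0.2122]
tcp_rot: [-1.661, 2.661, -0.004]
force: [-0.1, 0.3, -0.6]
width: 0.191
grip_force: 61.2
```

Run:
```python
from h import *
go((.44,.038,.200),down(-181.5))
p,W=cloud("scene"); cv2.imwrite("pics/a.png",p[150:390,200:520,::-1])
```

```text
t 3.85 tcp [ 0.6423 -0.0233  0.2122] q [ 0.22  0.48 -0.07  0.   -1.01 -0.67] F [-0.1  0.3 -0.6] w 0.191 61.2
  dpos [33.8, 208.7, 11.1] turn [-0.002, 0.005, 1.142]
```

View pics/a.png

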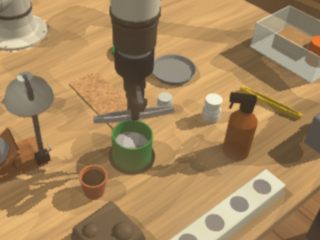

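The crop shows the tongs held level above the tub, at about crop pixel (133,115). Now to the mat.

>>> arm_command([
  {"delta_pos": [34,209,0],"turn": [0,0,1.142]},
  {"delta_pos": [34,209,0],"turn": [0,0,1.142]},
  {"delta_pos": [34,209,0],"turn": [0,0,1.142]},
  {"delta_pos": [34,209,11],"turn": [0,0,1.142]},
  {"delta_pos": [34,209,11],"turn": [0,0,1.142]},
  {"delta_pos": [34,209,11],"turn": [0,0,1.142]},
  {"delta_pos": [34,209,11],"turn": [0,0,1.142]},
  {"delta_pos": [34,209,11],"turn": [0,0,1.142]},
])

```text
clock: 4.9
tcp_pos: [0.4382, 0.0379, 0.1979]
tcp_rot: [-0.038, -3.14, 0.001]
force: [0.0, -0.5, -0.2]
width: 0.19
grip_force: 61.2
```

Run:
```python
from h import *
go((.44,.038,.0805),down(-181.5))
```

```text
t 4.9 tcp [0.4382 0.0379 0.1979] q [ 0.46  0.19 -0.58 -0.   -0.81 -2.05] F [ 0.  -0.5 -0.2] w 0.19 61.2
  dpos [-1.9, 0.2, 117.4] turn [-0.001, -0.001, 0.002]
```

>>> arm_command([
  {"delta_pos": [-2,0,40],"turn": [0,0,0]},
  {"delta_pos": [-2,0,80],"turn": [0,0,0]},
  {"delta_pos": [-2,0,105],"turn": [0,0,0]},
  {"delta_pos": [-2,0,112],"turn": [0,0,0]},
  {"delta_pos": [-2,0,117],"turn": [0,0,0]},
  {"delta_pos": [-2,0,119],"turn": [0,0,0]},
  {"delta_pos": [-2,0,119],"turn": [0,0,0]},
])

```text
clock: 5.78
tcp_pos: [0.4409, 0.0382, 0.08]
tcp_rot: [0.041, 3.14, 0.001]
force: [0.2, -0.3, -0.0]
width: 0.188
grip_force: 61.2
```

Run:
```python
from h import *
go((.44,.038,.0785),down(-181.5))
```

```text
t 5.78 tcp [0.4409 0.0382 0.08  ] q [ 0.46  0.4  -0.7   0.   -0.47 -2.05] F [ 0.2 -0.3 -0. ] w 0.188 61.2
  dpos [0.9, -0.2, 1.5] turn [0.001, 0.001, 0.0]
```

>>> arm_command([
  {"delta_pos": [0,0,0.5],"turn": [0,0,0]},
  {"delta_pos": [0,0,0.5],"turn": [0,0,0]},
  {"delta_pos": [0,0,0],"turn": [0,0,0]},
  {"delta_pos": [0,0,-15],"turn": [0,0,0]},
  {"delta_pos": [0,0,-70],"turn": [0,0,0]},
  {"delta_pos": [0,0,-130],"turn": [0,0,0]},
  {"delta_pos": [0,0,-190],"turn": [0,0,0]},
  {"delta_pos": [0,0,-200],"turn": [0,0,0]},
], gripper=0.5)

```text
clock: 6.78
tcp_pos: [0.442, 0.0385, 0.284]
tcp_rot: [0.04, 3.132, 0.006]
force: [-0.5, 0.1, 0.0]
width: 0.502
grip_force: 0.0
```

Run:
```python
from h import *
p,W=cloud("top"); np.savez("t1.npz",p=p,d=p[...,0]); x,y,z=W[...,0],W[...,1],W[...,2]
q,V=cloud("scene")
hs=cv2.cvtColor(q,cv2.COLOR_RGB2HSV)
a=cv2.resize(p[200:330,290:480],(560,383),interpolation=2);b=cv2.resize(q[215:345,140:390],(560,291),interpolation=2)
cv2.imwrite("pics/b.png",np.vstack([a[:,:],b])[:598,:,::-1])
# grip/foot/board points, per camera
for n,I,P in(("top",p,W),("scene",q,V)):
    hsv=cv2.cvtColor(I,cv2.COLOR_RGB2HSV).astype(int)
    reg=(P[...,0]>.38)&(P[...,0]<.54)&(P[...,1]<-.2)&(P[...,1]>-.37)
    g=reg&(P[...,1]<-.285)&(P[...,2]>.06)&(hsv[...,1]>70); G=P[g]
    # cylinder fit: axis dir (theta), center line
    from scipy.optimize import least_squares
    def f(v):
        yaw=v[0]; d=np.array([np.sin(v[1])*np.sin(yaw),-np.sin(v[1])*np.cos(yaw),np.cos(v[1])])
        c=np.array([v[2],-.315,v[3]]); r=np.cross(G-c,d); return np.linalg.norm(r,axis=1)-.014
    s=least_squares(f,[0,.61,.47,.1],loss="soft_l1",f_scale=.002); 
    d=np.array([np.sin(s.x[1])*np.sin(s.x[0]),-np.sin(s.x[1])*np.cos(s.x[0]),np.cos(s.x[1])]);c=np.array([s.x[2],-.315,s.x[3]])
    t=(G-c)@d
    print(n,len(G),"yaw,lean deg",np.degrees(s.x[:2]).round(2),"line",c.round(4),"dir",d.round(4),"rms",np.sqrt((s.fun**2).mean()).round(4),"extent",np.percentile(t,[1,99]).round(4),"top end",(c+d*np.percentile(t,99)).round(4))
    ft=reg&(hsv[...,1]<60)&(P[...,2]>.03)&(P[...,2]<.12)&(P[...,1]<-.235); print(" foot",ft.sum(),np.nanmean(P[ft],0).round(4),np.nanmin(P[ft],0).round(3),np.nanmax(P[ft],0).round(3))
```

```text
top 237 yaw,lean deg [-8.98 33.73] line [ 0.4712 -0.315   0.1023] dir [-0.0867 -0.5484  0.8317] rms 0.0033 extent [-0.0235  0.0388] top end [ 0.4678 -0.3363  0.1346]
 foot 286 [ 0.4752 -0.2764  0.0643] [ 0.448 -0.301  0.041] [ 0.506 -0.253  0.085]
scene 395 yaw,lean deg [-7.66 34.8 ] line [ 0.4724 -0.315   0.106 ] dir [-0.076  -0.5656  0.8212] rms 0.003 extent [-0.0274  0.0338] top end [ 0.4698 -0.3341  0.1337]
 foot 512 [ 0.4892 -0.2805  0.0622] [ 0.454 -0.307  0.04 ] [ 0.513 -0.251  0.088]
```

View pics/b.png

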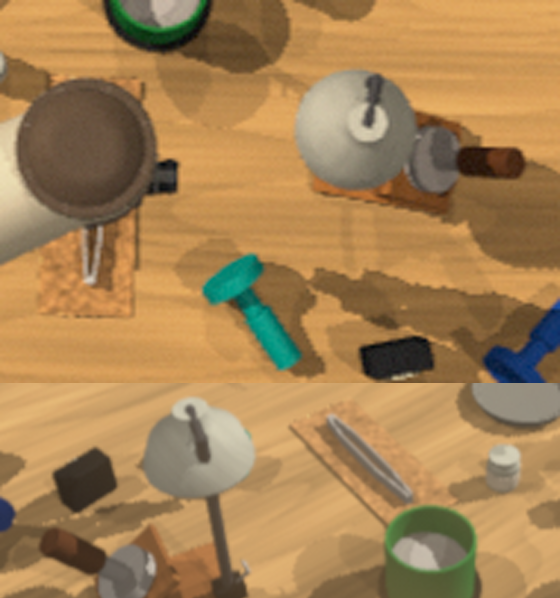

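The tongs lie on the mat, along its length. The tamper leans right from about (430,160) to (520,165) in the upper crop, and the lamp is clear of its grip.

```bash
cat >> h.py <<'E'
yr=np.radians(-8); d=np.array([np.sin(np.radians(35))*np.sin(yr),-np.sin(np.radians(35))*np.cos(yr),np.cos(np.radians(35))])
gp=np.array([.4711,-.3202,.1115])
def along(d): # tool z=-d, tool y horizontal
    z=-d; y=np.cross([0,0,1.],z); y/=np.linalg.norm(y)   # horizontal
    if y[0]>0: y=-y
    return R.from_matrix(np.c_[np.cross(y,z),y,z])
E
python3 - <<'E'
from h import *
go((.442,.0385,.38),down(-180)); go((.46,-.41,.38),down(-98))
E
```

```text
t 6.88 tcp [0.4406 0.0381 0.2805] q [ 0.46  0.09 -0.45 -0.   -1.03 -2.05] F [-0.3 -0.3 -0.7] w 0.497 0.0
  dpos [-1.7, 0.6, -99.5] turn [0.002, 0.003, -0.026]
t 6.88 tcp [0.4406 0.0381 0.2805] q [ 0.46  0.09 -0.45 -0.   -1.03 -2.05] F [-0.3 -0.3 -0.7] w 0.497 0.0
  dpos [-31.5, -447.3, -100.2] turn [-0.001, 0.004, -1.457]
```

>>> arm_command([
  {"delta_pos": [0,0,-60],"turn": [0,0,-0.18]},
  {"delta_pos": [0,-30,-100],"turn": [0,0,-0.36]},
  {"delta_pos": [-31,-447,-100],"turn": [0,0,-1.457]},
  {"delta_pos": [-31,-447,-100],"turn": [0,0,-1.457]},
  {"delta_pos": [-31,-447,-100],"turn": [0,0,-1.457]},
  {"delta_pos": [-31,-447,-100],"turn": [0,0,-1.457]},
  {"delta_pos": [-31,-447,-100],"turn": [0,0,-1.457]},
  {"delta_pos": [-31,-447,-100],"turn": [0,0,-1.457]},
], gripper=0.8)

```text
clock: 7.88
tcp_pos: [0.4563, -0.3111, 0.3766]
tcp_rot: [1.896, -2.502, -0.007]
force: [1.7, -0.6, 0.0]
width: 0.8
grip_force: 0.0
```

Run:
```python
from h import *
go((.46,-.42,.38),along(d)); go(gp+.154*d,along(d));print(along(d).as_matrix().round(2))
```

```text
t 7.88 tcp [ 0.4563 -0.3111  0.3766] q [-0.31  0.22 -0.05 -0.   -1.31  0.03] F [ 1.7 -0.6  0. ] w 0.8 0.0
  dpos [103.8, -33.0, -3.7] turn [-0.036, -0.609, -0.132]
t 7.88 tcp [ 0.4563 -0.3111  0.3766] q [-0.31  0.22 -0.05 -0.   -1.31  0.03] F [ 1.7 -0.6  0. ] w 0.8 0.0
  dpos [92.4, -29.3, 138.7] turn [-0.036, -0.609, -0.132]
[[-0.11 -0.99  0.08]
 [-0.81  0.14  0.57]
 [-0.57  0.   -0.82]]
```

>>> arm_command([
  {"delta_pos": [50,-16,-4],"turn": [-0.01,-0.12,-0.03]},
  {"delta_pos": [104,-33,-4],"turn": [-0.02,-0.3,-0.06]},
  {"delta_pos": [104,-33,-4],"turn": [-0.036,-0.609,-0.132]},
  {"delta_pos": [104,-33,-4],"turn": [-0.036,-0.609,-0.132]},
  {"delta_pos": [104,-33,-4],"turn": [-0.036,-0.609,-0.132]},
  {"delta_pos": [104,-33,-4],"turn": [-0.036,-0.609,-0.132]},
  {"delta_pos": [104,-33,-4],"turn": [-0.036,-0.609,-0.132]},
])

```text
clock: 8.75
tcp_pos: [0.4599, -0.4176, 0.384]
tcp_rot: [-1.721, 1.985, 0.535]
force: [0.8, 0.9, 0.7]
width: 0.803
grip_force: 0.0
```

Run:
```python
from h import *
go(gp+.154*d,along(d))
```

```text
t 8.75 tcp [ 0.4599 -0.4176  0.384 ] q [-0.69  0.49  0.47 -0.53 -1.85  0.48] F [0.8 0.9 0.7] w 0.803 0.0
  dpos [75.7, 3.3, 125.6] turn [-0.007, -0.003, -0.0]
```

>>> arm_command([
  {"delta_pos": [76,3,60],"turn": [-0.007,-0.003,0]},
  {"delta_pos": [76,3,110],"turn": [-0.007,-0.003,0]},
  {"delta_pos": [76,3,126],"turn": [-0.007,-0.003,0]},
  {"delta_pos": [76,3,126],"turn": [-0.007,-0.003,0]},
  {"delta_pos": [76,3,126],"turn": [-0.007,-0.003,0]},
])

```text
clock: 9.38
tcp_pos: [0.4595, -0.4091, 0.2391]
tcp_rot: [-1.725, 1.983, 0.54]
force: [1.3, -0.5, 1.3]
width: 0.806
grip_force: 0.0
```

Run:
```python
from h import *
go(gp+.054*d,along(d))
p,W=cloud("top");q,_=cloud("scene");a=cv2.resize(p[170:330,360:520],(560,560),interpolation=2)
cv2.imwrite("pics/c.png",np.hstack([cv2.resize(p[200:320,390:510],(400,400),interpolation=2),cv2.resize(q[200:340,110:250],(400,400),interpolation=2)])[:,:,::-1])
```

```text
t 9.38 tcp [ 0.4595 -0.4091  0.2391] q [-0.68  0.57  0.24 -0.51 -1.58  0.63] F [ 1.3 -0.5  1.3] w 0.806 0.0
  dpos [-0.4, 1.1, 101.9] turn [-0.002, -0.002, 0.001]
```

View pics/c.png

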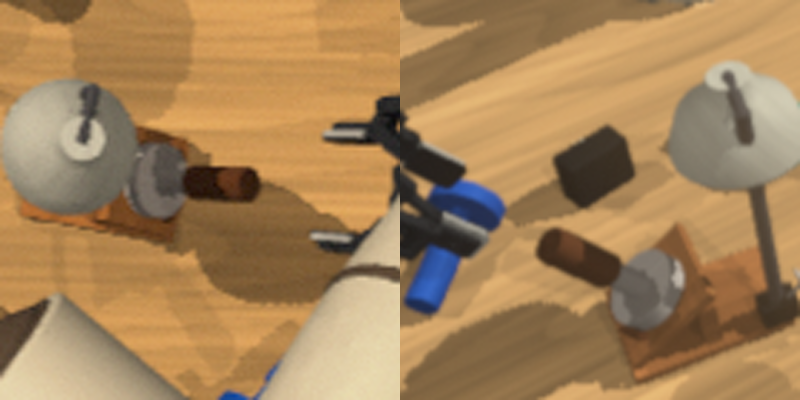

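The fingers, at about (325,132) and (312,238) in the left crop, straddle the grip's axis at (245,183). The approach is aligned.

>>> arm_command([
  {"delta_pos": [0,1,30],"turn": [0,0,0]},
  {"delta_pos": [0,1,60],"turn": [0,0,0]},
  {"delta_pos": [0,1,85],"turn": [0,0,0]},
  {"delta_pos": [0,1,102],"turn": [0,0,0]},
  {"delta_pos": [0,1,102],"turn": [0,0,0]},
  {"delta_pos": [0,1,102],"turn": [0,0,0]},
])

```text
clock: 10.22
tcp_pos: [0.4665, -0.3513, 0.1544]
tcp_rot: [-1.722, 1.984, 0.542]
force: [1.3, 0.4, -0.1]
width: 0.797
grip_force: 0.0
```

>>> arm_command([
  {"delta_pos": [0,0,0],"turn": [0,0,0]},
  {"delta_pos": [0,0,0],"turn": [0,0,0]},
  {"delta_pos": [0,0,0],"turn": [0,0,0]},
  {"delta_pos": [0,0,0],"turn": [0,0,0]},
  {"delta_pos": [0,0,0],"turn": [0,0,0]},
  {"delta_pos": [0,0,0],"turn": [0,0,0]},
  {"delta_pos": [0,0,0],"turn": [0,0,0]},
], gripper=0)

```text
clock: 11.1
tcp_pos: [0.4666, -0.3509, 0.1539]
tcp_rot: [-1.722, 1.984, 0.542]
force: [4.0, -2.6, 3.4]
width: 0.312
grip_force: 58.7
```

Run:
```python
from h import *
go(gp+.054*d,along(d)); print(bot.read_state()["torque"])
```

```text
t 11.1 tcp [ 0.4666 -0.3509  0.1539] q [-0.61  0.6   0.07 -0.55 -1.37  0.67] F [ 4.  -2.6  3.4] w 0.312 58.7
  dpos [-1.1, -0.2, -1.5] turn [-0.002, 0.0, -0.001]
[-1.02994612 -0.75014843 -0.61500705]
```

>>> arm_command([
  {"delta_pos": [0,0,-10],"turn": [0,0,0]},
  {"delta_pos": [0,0,-30],"turn": [0,0,0]},
  {"delta_pos": [0,0,-60],"turn": [0,0,0]},
  {"delta_pos": [0,0,-90],"turn": [0,0,0]},
  {"delta_pos": [0,0,-90],"turn": [0,0,0]},
])

```text
clock: 11.72
tcp_pos: [0.458, -0.4029, 0.2276]
tcp_rot: [-1.721, 1.986, 0.543]
force: [0.1, 0.5, -3.8]
width: 0.314
grip_force: 59.5
```

Run:
```python
from h import *
go((.46,-.40,.43),down(-98))
```

```text
t 11.72 tcp [ 0.458  -0.4029  0.2276] q [-0.68  0.58  0.22 -0.52 -1.56  0.63] F [ 0.1  0.5 -3.8] w 0.314 59.5
  dpos [-118.7, -1.5, -164.0] turn [-0.001, 0.611, -0.003]
```

>>> arm_command([
  {"delta_pos": [-36,0,-49],"turn": [0,0,0]},
  {"delta_pos": [-70,0,-98],"turn": [0,0.12,0]},
  {"delta_pos": [-105,-1,-147],"turn": [0,0.3,0]},
  {"delta_pos": [-119,-1.5,-164],"turn": [0,0.48,0]},
  {"delta_pos": [-119,-1.5,-164],"turn": [0,0.61,0]},
  {"delta_pos": [-119,-1.5,-164],"turn": [0,0.61,0]},
  {"delta_pos": [-119,-1.5,-164],"turn": [0,0.61,0]},
])

```text
clock: 12.6
tcp_pos: [0.4606, -0.3984, 0.4275]
tcp_rot: [-2.058, 2.371, 0.012]
force: [0.4, -0.4, -3.1]
width: 0.311
grip_force: 59.6
```

Run:
```python
from h import *
go((.6358,-.0215,.43),down(-98));
```

```text
t 12.6 tcp [ 0.4606 -0.3984  0.4275] q [-0.45  0.31  0.2  -0.01 -1.47  0.31] F [ 0.4 -0.4 -3.1] w 0.311 59.6
  dpos [-397.8, -120.4, -0.4] turn [0.004, 0.007, -0.002]
```

>>> arm_command([
  {"delta_pos": [-398,-120,0],"turn": [0.004,0.007,0]},
  {"delta_pos": [-398,-120,0],"turn": [0.004,0.007,0]},
  {"delta_pos": [-398,-120,0],"turn": [0.004,0.007,0]},
  {"delta_pos": [-398,-120,0],"turn": [0.004,0.007,0]},
  {"delta_pos": [-398,-120,0],"turn": [0.004,0.007,0]},
  {"delta_pos": [-398,-120,0],"turn": [0.004,0.007,0]},
  {"delta_pos": [-398,-120,60],"turn": [0.004,0.007,0]},
  {"delta_pos": [-398,-120,120],"turn": [0.004,0.007,0]},
])

```text
clock: 13.6
tcp_pos: [0.637, -0.0199, 0.3145]
tcp_rot: [-2.06, 2.371, -0.007]
force: [1.4, -0.3, -2.6]
width: 0.312
grip_force: 59.9
```

>>> arm_command([
  {"delta_pos": [0,0,0],"turn": [0,0,0]},
  {"delta_pos": [0,0,0],"turn": [0,0,0]},
])

```text
clock: 13.85
tcp_pos: [0.6371, -0.023, 0.319]
tcp_rot: [-2.057, 2.373, -0.013]
force: [0.3, -0.6, -2.1]
width: 0.314
grip_force: 60.2
```

```bash
cat > foot.py <<'E'
from h import *
from scipy.optimize import least_squares
def foot():
    s=bot.read_state();T=s["tcp_pos"];r=R.from_rotvec(s["tcp_rot"]);c0=T+r.apply([0,0,.134])
    for n in("top","scene"):
        p,W=cloud(n); hsv=cv2.cvtColor(p,cv2.COLOR_RGB2HSV).astype(int)
        L=W-c0; rad=np.hypot(L[...,0],L[...,1])
        m=(rad<.045)&(L[...,2]>-.012)&(L[...,2]<.028)&(hsv[...,1]<90)
        P=W[m]; t=P[(P[:,2]-c0[2]>.008)]
        if len(t)<20: print(n,"few",len(t)); continue
        A=np.c_[t[:,:2]-c0[:2],np.ones(len(t))]; f=least_squares(lambda v:A@v-t[:,2],[0,0,c0[2]+.015],loss="soft_l1",f_scale=.002).x
        # side of foot (below top face): circle of known radius
        e=P[(P[:,2]-c0[2]<.012)&(np.hypot(P[:,0]-c0[0],P[:,1]-c0[1])>.02)]
        g=least_squares(lambda v:np.hypot(e[:,0]-v[0],e[:,1]-v[1])-.031,c0[:2],loss="soft_l1",f_scale=.002).x if len(e)>10 else None
        print(n,len(t),"tilt deg",np.degrees(f[:2]).round(2),"topz-expected mm",((f[2]-c0[2]-.015)*1000).round(1),"side n",len(e),"centre err mm",None if g is None else ((g-c0[:2])*1000).round(1),"bbox top err",(((t.max(0)+t.min(0))/2-c0)[:2]*1000).round(1),((t.max(0)-t.min(0))[:2]*1000).round(0))
        yield n,p
E
python3 - <<'E'
from foot import *
go((.6358,-.0215,.20),down(-98))
I=dict(foot())
a=[cv2.resize(I["top"][150:250,290:400],(400,364),interpolation=2) if "top" in I else None, cv2.resize(I["scene"][190:330,270:400],(338,364),interpolation=2)if "scene" in I else None]
cv2.imwrite("pics/d.png",np.hstack([x for x in a if x is not None])[:,:,::-1])
E
```

```text
t 13.85 tcp [ 0.6371 -0.023   0.319 ] q [ 0.22  0.39  0.06  0.01 -1.23 -0.36] F [ 0.3 -0.6 -2.1] w 0.314 60.2
  dpos [-1.9, 2.3, 119.0] turn [-0.007, -0.005, -0.002]
top 137 tilt deg [-2.59 -0.41] topz-expected mm -0.1 side n 15 centre err mm [ 0.9 -0.3] bbox top err [-8.9 -1.4] [42. 57.]
scene 489 tilt deg [-2.01  0.  ] topz-expected mm 2.5 side n 85 centre err mm [0.3 0.5] bbox top err [1.4 0.1] [62. 63.]
```

View pics/d.png

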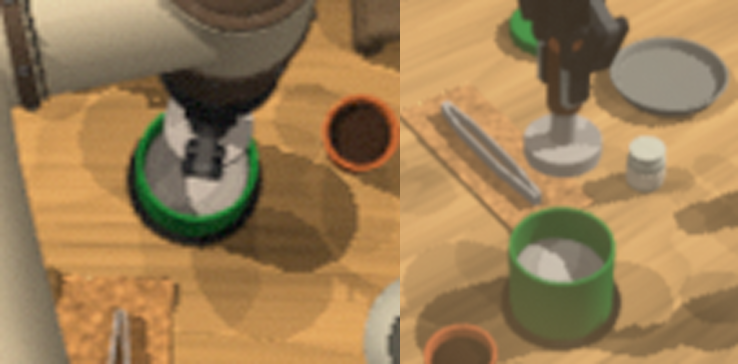

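The top view shows the tamper over the tub's mouth. In the scene view it hangs upright, its foot at about (563,145). I'll check its tilt better, with the table as reference.

```bash
cat > tilt.py <<'E'
from h import *
from scipy.optimize import least_squares
def tilt(N=6,names=("scene","top")):
    s=bot.read_state();r=R.from_rotvec(s["tcp_rot"]);z=r.apply([0,0,-1]);c0=s["tcp_pos"]-.134*z
    print("tool lean (deg x,y)",np.degrees(z[:2]).round(2))
    for n in names:
        F=[];B=[];D=[]
        for _ in range(N):
            p,W=cloud(n);S=cv2.cvtColor(p,cv2.COLOR_RGB2HSV)[...,1]
            L=W-c0;rad=np.hypot(L[...,0],L[...,1])
            a=W[(rad<.028)&(rad>.014)&(abs(L[...,2]-.015)<.007)&(S<90)]
            b=W[(abs(W[...,2])<.012)&(rad<.35)]
            F.append(a);B.append(b)
        for nm,P in(("foot",np.vstack(F)),("table",np.vstack(B))):
            c=P.mean(0);A=np.c_[P[:,:2]-c[:2],np.ones(len(P))]
            v=least_squares(lambda v:A@v-P[:,2],[0,0,c[2]],loss="soft_l1",f_scale=.001).x
            print(n,nm,len(P),"lean x,y deg",(-np.degrees(v[:2])).round(2),"z",v[2].round(4),"rms",np.std(A@v-P[:,2]).round(4),"spread",np.ptp(P[:,:2],axis=0).round(3))
E
python3 -c "
from tilt import *
tilt()"
```

```text
tool lean (deg x,y) [-0.57  0.25]
scene foot 1469 lean x,y deg [-0.14  1.59] z 0.2018 rms 0.0014 spread [0.056 0.056]
scene table 252316 lean x,y deg [ 0.13 -0.02] z 0.0013 rms 0.0023 spread [0.663 0.699]
top foot 499 lean x,y deg [0.06 1.55] z 0.1984 rms 0.002 spread [0.036 0.055]
top table 138831 lean x,y deg [ 0.13 -0.11] z 0.0003 rms 0.0035 spread [0.662 0.7  ]
```

Run:
```python
from h import *
r=R.from_rotvec(bot.read_state()["tcp_rot"]); go((.6345,-.0228,.24),R.from_rotvec([.028,0,0])*r)
```

```text
t 14.55 tcp [ 0.6354 -0.0218  0.3165] q [ 0.22  0.39  0.05  0.01 -1.23 -0.36] F [ 0.4  0.3 -3.3] w 0.317 60.2
  dpos [0.8, 1.0, 76.5] turn [-0.004, -0.028, 0.0]
```

>>> arm_command([
  {"delta_pos": [1,1,30],"turn": [-0.004,-0.028,0]},
  {"delta_pos": [1,1,60],"turn": [-0.004,-0.028,0]},
  {"delta_pos": [1,1,76],"turn": [-0.004,-0.028,0]},
  {"delta_pos": [1,1,76],"turn": [-0.004,-0.028,0]},
  {"delta_pos": [1,1,76],"turn": [-0.004,-0.028,0]},
  {"delta_pos": [1,1,76],"turn": [-0.004,-0.028,0]},
])

```text
clock: 15.3
tcp_pos: [0.6351, -0.0229, 0.242]
tcp_rot: [-2.047, 2.357, 0.022]
force: [0.1, -0.3, -3.0]
width: 0.31
grip_force: 60.3
```

Run:
```python
from tilt import *
tilt(4)
s=bot.read_state();z=R.from_rotvec(s["tcp_rot"]).apply([0,0,-1]);print("foot c",(s["tcp_pos"]-.134*z).round(4))
p,W=cloud("top")
hsv=cv2.cvtColor(p,cv2.COLOR_RGB2HSV).astype(int)
m=(abs(W[...,0]-.635)<.06)&(abs(W[...,1]+.02)<.06)&(W[...,2]>.068)&(W[...,2]<.079)&(hsv[...,1]>70);print("tub top",m.sum(),circ(W[m]))
p,W=cloud("scene");hsv=cv2.cvtColor(p,cv2.COLOR_RGB2HSV).astype(int)
m=(abs(W[...,0]-.635)<.06)&(abs(W[...,1]+.02)<.06)&(W[...,2]>.070)&(W[...,2]<.081)&(hsv[...,1]>70);print("tub scene",m.sum(),circ(W[m]))
go((.6345,-.0228,.20),R.from_rotvec(s["tcp_rot"]))
```

```text
tool lean (deg x,y) [-0.31 -1.36]
scene foot 943 lean x,y deg [-0.19 -0.29] z 0.124 rms 0.0012 spread [0.055 0.055]
scene table 164469 lean x,y deg [ 0.13 -0.02] z 0.0013 rms 0.0023 spread [0.665 0.699]
top foot 319 lean x,y deg [1.13 0.08] z 0.1216 rms 0.0025 spread [0.041 0.053]
top table 97041 lean x,y deg [ 0.13 -0.09] z 0.0003 rms 0.0035 spread [0.664 0.7  ]
foot c [ 0.6348 -0.0199  0.1067]
tub top 111 (array([ 0.63363918, -0.02181218]), np.float64(0.04362272079611085))
tub scene 193 (array([ 0.63741277, -0.02163693]), np.float64(0.04385669978718431))
t 15.8 tcp [ 0.6345 -0.0231  0.2405] q [ 0.21  0.45 -0.05 -0.03 -1.07 -0.34] F [-0.7 -0.4 -4. ] w 0.31 60.3
  dpos [0.7, -0.0, 40.5] turn [0.0, -0.0, 0.0]
```

>>> arm_command([
  {"delta_pos": [1,0,20],"turn": [0,0,0]},
  {"delta_pos": [1,0,40],"turn": [0,0,0]},
  {"delta_pos": [1,0,50],"turn": [0,0,0]},
  {"delta_pos": [1,0,56],"turn": [0,0,0]},
  {"delta_pos": [1,0,60],"turn": [0,0,0]},
  {"delta_pos": [1,0,64],"turn": [0,0,0]},
])

```text
clock: 16.55
tcp_pos: [0.6348, -0.0227, 0.1775]
tcp_rot: [-2.048, 2.358, 0.023]
force: [-1.8, -1.0, 5.3]
width: 0.31
grip_force: 61.2
```

>>> arm_command([
  {"delta_pos": [0,0,2],"turn": [0,0,0]},
  {"delta_pos": [0,0,4],"turn": [0,0,0]},
  {"delta_pos": [0,0,6],"turn": [0,0,0]},
  {"delta_pos": [0,0,8],"turn": [0,0,0]},
])

```text
clock: 17.05
tcp_pos: [0.6349, -0.0226, 0.1694]
tcp_rot: [-2.048, 2.358, 0.023]
force: [-2.6, -1.3, 6.1]
width: 0.318
grip_force: 61.3
```

>>> arm_command([
  {"delta_pos": [0,0,2],"turn": [0,0,0]},
  {"delta_pos": [0,0,4],"turn": [0,0,0]},
  {"delta_pos": [0,0,5],"turn": [0,0,0]},
  {"delta_pos": [0,0,5.5],"turn": [0,0,0]},
])

```text
clock: 17.55
tcp_pos: [0.6349, -0.0225, 0.1643]
tcp_rot: [-2.048, 2.358, 0.023]
force: [-3.2, -0.2, 6.9]
width: 0.31
grip_force: 61.5
```

>>> arm_command([
  {"delta_pos": [0,0,1],"turn": [0,0,0]},
  {"delta_pos": [0,0,1],"turn": [0,0,0]},
  {"delta_pos": [0,0,1],"turn": [0,0,0]},
])

```text
clock: 17.92
tcp_pos: [0.6349, -0.0226, 0.1635]
tcp_rot: [-2.048, 2.358, 0.022]
force: [-2.8, -1.8, 7.1]
width: 0.314
grip_force: 61.7
```

>>> arm_command([
  {"delta_pos": [0,0,1],"turn": [0,0,0]},
  {"delta_pos": [0,0,2],"turn": [0,0,0]},
  {"delta_pos": [0,0,2],"turn": [0,0,0]},
])

```text
clock: 18.3
tcp_pos: [0.635, -0.0225, 0.1634]
tcp_rot: [-2.049, 2.357, 0.021]
force: [-6.2, -1.1, 15.1]
width: 0.311
grip_force: 62.5
```

>>> arm_command([
  {"delta_pos": [0,0,0.5],"turn": [0,0,0]},
  {"delta_pos": [0,0,1],"turn": [0,0,0]},
  {"delta_pos": [0,0,1],"turn": [0,0,0]},
])

```text
clock: 18.68
tcp_pos: [0.635, -0.0225, 0.1633]
tcp_rot: [-2.049, 2.357, 0.021]
force: [-7.6, -0.7, 19.0]
width: 0.315
grip_force: 62.8
```

>>> arm_command([
  {"delta_pos": [0,0,0.5],"turn": [0,0,0]},
  {"delta_pos": [0,0,0.5],"turn": [0,0,0]},
  {"delta_pos": [0,0,0.5],"turn": [0,0,0]},
  {"delta_pos": [0,0,0.5],"turn": [0,0,0]},
  {"delta_pos": [0,0,0.5],"turn": [0,0,0]},
  {"delta_pos": [0,0,0.5],"turn": [0,0,0]},
  {"delta_pos": [0,0,0.5],"turn": [0,0,0]},
  {"delta_pos": [0,0,0.5],"turn": [0,0,0]},
])

```text
clock: 19.68
tcp_pos: [0.635, -0.0225, 0.1633]
tcp_rot: [-2.049, 2.357, 0.02]
force: [-7.0, -1.2, 21.1]
width: 0.314
grip_force: 63.0
```

Run:
```python
from tilt import *
tilt(5)
go((.6345,-.0228,.25),R.from_rotvec(bot.read_state()["tcp_rot"]))
```

```text
tool lean (deg x,y) [-0.31 -1.26]
scene foot 730 lean x,y deg [-0.78  0.75] z 0.0459 rms 0.0013 spread [0.05  0.053]
scene table 203574 lean x,y deg [ 0.13 -0.02] z 0.0013 rms 0.0023 spread [0.665 0.699]
top foot 365 lean x,y deg [2.24 0.81] z 0.0446 rms 0.003 spread [0.037 0.053]
top table 127987 lean x,y deg [ 0.14 -0.08] z 0.0003 rms 0.0035 spread [0.665 0.7  ]
t 20.18 tcp [ 0.6351 -0.0225  0.1633] q [ 0.21  0.52 -0.13 -0.03 -0.9  -0.33] F [-7.3  0.  21. ] w 0.312 63.0
  dpos [-1.6, 0.3, -86.7] turn [0.0, 0.0, 0.0]
```

>>> arm_command([
  {"delta_pos": [0,0,-3],"turn": [0,0,0]},
  {"delta_pos": [0,0,-8],"turn": [0,0,0]},
  {"delta_pos": [0,0,-25],"turn": [0,0,0]},
  {"delta_pos": [0,0,-55],"turn": [0,0,0]},
  {"delta_pos": [0,0,-100],"turn": [0,0,0]},
  {"delta_pos": [0,0,-130],"turn": [0,0,0]},
  {"delta_pos": [0,0,-130],"turn": [0,0,0]},
])

```text
clock: 21.05
tcp_pos: [0.6354, -0.0249, 0.2916]
tcp_rot: [-2.044, 2.354, 0.019]
force: [0.2, -0.4, -4.9]
width: 0.313
grip_force: 60.6
```

Run:
```python
from h import *
go((.4618,.2625,.29),R.from_rotvec(bot.read_state()["tcp_rot"]))
```

```text
t 21.05 tcp [ 0.6354 -0.0249  0.2916] q [ 0.21  0.41  0.02 -0.02 -1.17 -0.34] F [ 0.2 -0.4 -4.9] w 0.313 60.6
  dpos [-260.1, 212.3, 7.0] turn [0.0, 0.0, 0.0]
```

>>> arm_command([
  {"delta_pos": [-260,211,0],"turn": [0,0,0]},
  {"delta_pos": [-260,211,0],"turn": [0,0,0]},
  {"delta_pos": [-260,211,0],"turn": [0,0,0]},
  {"delta_pos": [-260,211,0],"turn": [0,0,0]},
  {"delta_pos": [-260,211,0],"turn": [0,0,0]},
  {"delta_pos": [-260,211,0],"turn": [0,0,0]},
  {"delta_pos": [-260,211,0],"turn": [0,0,0]},
  {"delta_pos": [-260,211,0],"turn": [0,0,0]},
])

```text
clock: 22.05
tcp_pos: [0.4616, 0.2613, 0.2935]
tcp_rot: [-2.049, 2.362, 0.025]
force: [0.5, -0.6, -3.6]
width: 0.308
grip_force: 60.9
```

Run:
```python
from tilt import *
tilt(5)
for n in("top","scene"):
    p,W=cloud(n);S=cv2.cvtColor(p,cv2.COLOR_RGB2HSV)[...,1]
    m=(np.hypot(W[...,0]-.6355,W[...,1]+.0216)<.036)&(abs(W[...,2]-.03)<.01)&(S<80);P=W[m];c=P.mean(0);A=np.c_[P[:,:2]-c[:2],np.ones(len(P))]
    v=least_squares(lambda v:A@v-P[:,2],[0,0,c[2]],loss="soft_l1",f_scale=.001).x;print("plate",n,len(P),np.degrees(v[:2]).round(2),"centre z",(v[2]+v[:2]@(np.array([.6355,-.0216])-c[:2])).round(4),np.ptp(P,axis=0).round(3))
go((.462,.261,.20),R.from_rotvec(bot.read_state()["tcp_rot"]))
```

```text
tool lean (deg x,y) [-0.05 -1.25]
scene foot 621 lean x,y deg [-0.19  0.16] z 0.1764 rms 0.0013 spread [0.056 0.056]
scene table 125819 lean x,y deg [0.05 0.05] z 0.0015 rms 0.0025 spread [0.7   0.699]
top foot 641 lean x,y deg [-0.68  0.17] z 0.1757 rms 0.0024 spread [0.051 0.038]
top table 170287 lean x,y deg [0.01 0.1 ] z 0.0001 rms 0.0035 spread [0.7 0.7]
plate top 496 [ 0.07 -0.22] centre z 0.0303 [0.069 0.071 0.015]
plate scene 254 [ 0.38 -0.65] centre z 0.0317 [0.047 0.053 0.007]
t 22.65 tcp [0.4619 0.2618 0.2948] q [ 0.82  0.23 -0.24 -0.02 -1.09 -0.95] F [ 0.1 -0.6 -3.4] w 0.314 60.9
  dpos [3.0, -0.3, 94.7] turn [0.0, 0.0, 0.0]
```

>>> arm_command([
  {"delta_pos": [1,0,40],"turn": [0,0,0]},
  {"delta_pos": [1,0,80],"turn": [0,0,0]},
  {"delta_pos": [1,0,115],"turn": [0,0,0]},
  {"delta_pos": [1,0,135],"turn": [0,0,0]},
  {"delta_pos": [1,0,142],"turn": [0,0,0]},
  {"delta_pos": [1,0,146],"turn": [0,0,0]},
  {"delta_pos": [1,0,148],"turn": [0,0,0]},
  {"delta_pos": [1,0,148],"turn": [0,0,0]},
])

```text
clock: 23.65
tcp_pos: [0.4624, 0.2645, 0.1474]
tcp_rot: [-2.047, 2.358, 0.025]
force: [-0.5, -0.1, -2.8]
width: 0.31
grip_force: 60.8
```

>>> arm_command([
  {"delta_pos": [0,0,1],"turn": [0,0,0]},
  {"delta_pos": [0,0,2],"turn": [0,0,0]},
  {"delta_pos": [0,0,3],"turn": [0,0,0]},
  {"delta_pos": [0,0,3],"turn": [0,0,0]},
])

```text
clock: 24.15
tcp_pos: [0.4621, 0.2644, 0.1436]
tcp_rot: [-2.048, 2.36, 0.025]
force: [0.0, 0.2, -4.0]
width: 0.312
grip_force: 60.8
```

>>> arm_command([
  {"delta_pos": [0,0,0.7],"turn": [0,0,0]},
  {"delta_pos": [0,0,1.4],"turn": [0,0,0]},
  {"delta_pos": [0,0,2],"turn": [0,0,0]},
  {"delta_pos": [0,0,2],"turn": [0,0,0]},
])

```text
clock: 24.65
tcp_pos: [0.4621, 0.2644, 0.1417]
tcp_rot: [-2.048, 2.359, 0.025]
force: [-0.2, 0.1, -3.2]
width: 0.314
grip_force: 60.9
```

>>> arm_command([
  {"delta_pos": [0,0,0.5],"turn": [0,0,0]},
  {"delta_pos": [0,0,1],"turn": [0,0,0]},
  {"delta_pos": [0,0,1],"turn": [0,0,0]},
])

```text
clock: 25.02
tcp_pos: [0.4622, 0.2645, 0.1416]
tcp_rot: [-2.048, 2.359, 0.024]
force: [-1.5, -1.7, 6.0]
width: 0.311
grip_force: 61.8
```

>>> arm_command([
  {"delta_pos": [0,0,0],"turn": [0,0,0]},
  {"delta_pos": [0,0,0],"turn": [0,0,0]},
  {"delta_pos": [0,0,0],"turn": [0,0,0]},
  {"delta_pos": [0,0,0],"turn": [0,0,0]},
  {"delta_pos": [0,0,-20],"turn": [0,0,0]},
  {"delta_pos": [0,0,-60],"turn": [0,0,0]},
  {"delta_pos": [0,0,-120],"turn": [0,0,0]},
  {"delta_pos": [0,0,-180],"turn": [0,0,0]},
], gripper=0.8)

```text
clock: 26.02
tcp_pos: [0.4614, 0.26, 0.3224]
tcp_rot: [-2.048, 2.36, 0.025]
force: [1.2, 0.8, 0.1]
width: 0.801
grip_force: 0.0
```

Run:
```python
from h import *
from scipy.optimize import least_squares
s=bot.read_state();print(s["clock"],s["tcp_pos"],s["force"],s["width"])
for n in("top","scene"):
    p,W=cloud(n);S=cv2.cvtColor(p,cv2.COLOR_RGB2HSV)[...,1]
    for nm,c0,r0,r1,z0 in(("plate",(.6355,-.0216),0,.036,.03),("foot",(.462,.2655),.014,.028,.023)):
        rad=np.hypot(W[...,0]-c0[0],W[...,1]-c0[1]);m=(rad<r1)&(rad>=r0)&(abs(W[...,2]-z0)<.007)&(S<80);P=W[m];c=P.mean(0);A=np.c_[P[:,:2]-c[:2],np.ones(len(P))]
        v=least_squares(lambda v:A@v-P[:,2],[0,0,c[2]],loss="soft_l1",f_scale=.001).x;print(n,nm,len(P),np.degrees(v[:2]).round(2),v[2].round(4))
    if n=="scene": cv2.imwrite("pics/e.png",cv2.resize(p[170:330,230:450],(770,560),interpolation=2)[:,:,::-1])
```

```text
26.025 [0.46141582 0.25998428 0.32235627] [1.24472162 0.83521953 0.11375346] 0.8007110260680614
top plate 489 [ 0.14 -0.35] 0.0298
top foot 166 [-1.45  0.33] 0.0225
scene plate 253 [ 0.14 -0.75] 0.0314
scene foot 127 [-0.93  1.15] 0.024
```

View pics/e.png

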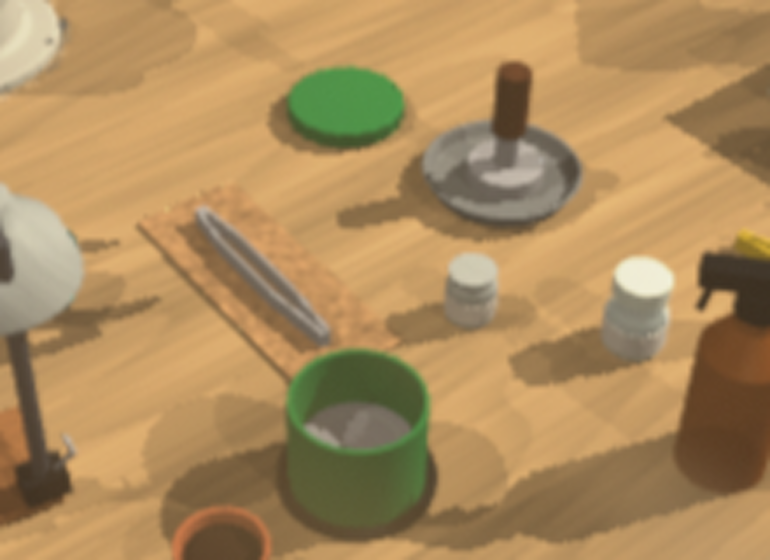

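The tamper stands upright in the dish at about (508,160), the tongs lie on the mat at (262,275), and the plate lies level in the tub at (355,425). Handing in.

>>> arm_command([
  {"delta_pos": [0,0,0],"turn": [0,0,0]},
  {"delta_pos": [0,0,0],"turn": [0,0,0]},
  {"delta_pos": [0,0,0],"turn": [0,0,0]},
  {"delta_pos": [0,0,0],"turn": [0,0,0]},
])

```text
clock: 26.62
tcp_pos: [0.4616, 0.2602, 0.3198]
tcp_rot: [-2.049, 2.361, 0.024]
force: [0.7, -0.5, 0.4]
width: 0.801
grip_force: 0.0
```

```bash
python3 -c "
from station import bot
print(bot.finish_job())"
```

```text
the job is handed in; nothing more can be done
None
```

I handed the job in at about 27 s and got no verdict back: at the last look the tongs lay on the mat, the plate was fully down and level, and the tamper stood upright in the dish.

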